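Hold the sweet-board cover ready over the chocolate pumpkins

ROBOT

A 7-joint arm with a two-finger parallel gripper is mounted at the origin on the work surface. World frame = base frame: x ahead of the robot, y to its left, z up, the work surface at z = 0. Lengths are in m, angles in degrees, forces in N, time in s.
With the tool pointing down it reaches from about 0.35 to 0.9 m from the base axis. Payload 8.1 kg.
Tool frame: the origin (TCP) lies midway between the tips of the shut fingers; the grasp point (between the pads) lies 19 mm behind it; z points along the fingers, y is the line along which they close (so a half turn about z gives the same grasp; the last joint's range is limited). The gripper opens to 92 mm and grips with 3 to 60 N. Pads are 19 mm wide; open, the fingers measure 130 mm over their backs; the gripper's body (75 mm by 190 mm) begins 47 mm behind the grasp point.
Start: joints at [-5.879, 24.895, 1.432, 90.138, -0.665, 64.973, -4.303], TCP at [0.625, -0, 0.227] pointing down, gripper open.
Joint ranges: [-149.89, 149.89], [-25.12, 119.58], [-72.63, 75.52], [4.76, 147.25], [-75.54, 255.54], [6.69, 114.76], [-157.13, 157.13]. Speed limits (degrees/s): [127.2, 127.2, 172.46, 172.46, 180, 180, 180].

INTERFACE

Orientations are given as a 3x3 rotation matrix whose columns are the frame's x, y, z axes.
In Python, from station import sense, read_camera, sign_off, find_in, cut_out gives the robot as it stands.
- The arm moves only by the shell command python3 -m handwheel 'ROWS' [OPENING] [FORCE]. ROWS is a JSON object of lists of equal length, an entry for each row: "linear": the shift along the tool's x, y, z scaled (see below), a list of three; "spin": the turn about the tool's z scaled (see below). A call has 1 to 10 rows; each row shifts and turns the commanded pose from where the row before left it, along the tool's axes as they then stand; what a row does not reach is not made up. The controller multiplies each number of a shift by 0.04 m and each number of a turn by 4 degrees. A row lasts 1/12 s, in which the tool goes at most 41.7 mm and 7.16 degrees, less where a joint would pass 70% of its speed; a pose out of reach is approached as far as the arm can. A call with a number of a shift or a turn outside -1 to 1 is refused whole. A call with a gripper value outside its range is refused whole. OPENING is the closure, from 0 (fully open) to 1 (shut), set as the call begins (- or left out, the last holds). The fingers move at their own pace and stop on an object; FORCE is the grip in N (left out, the last holds). Time passes only in rows, so rows that do not move let the fingers close. It gives the time, the measured TCP pose, the force, the opening and the grip force at its end, in the units of the state.
- sense(): the state, without advancing time (a new reading comes with each control period).
- read_camera(name): name is "scene" or "side" or "wrist"; returns a dict with "color" (384x512x3 uint8, blue, green, red), "fx", "fy", "cx", "cy" (pixels), "k1" (the pictures are not rectified: a ray, as slopes to the right and down, at radius r is drawn at 1 + k1 r^2 times it, then the intrinsics apply), "eye" and "rotation" of the camera in the world. Camera axes: x right, y up, looking along -z (the intrinsics and any distortion apply to the point x, -y, -z); pixel columns grow to the right and rows downward; lengths in m; the calibration is good to about 2 mm. A picture is of the moment at which its call begins. There is no depth.
- sign_off(): hands the job in; it is judged then, once.
Trained networks look in the newest picture that a camera, given by its name, has taken for a name from the list of things; names that differ only in an ending like _2 or _b are one class to them, and where a whole thing is asked for, a point or a joint stands for the part that bears it (a point fixed in the world has none). Each returns a list of dicts, best first, with "confidence" (0 to 1); they miss things now and then, are a little off and sometimes report something else, mostly with a low value. They report only what shows in the picture. A call takes as long as a camera call. They do not tell look-alikes from the thing itself.
- find_in(camera, target): "extent" ([left, top, right, bottom] in pixels, round what is visible of it).
- cut_out(camera, target): "pixels" (384x512 bool, what is visible of it) and "extent" ([left, top, right, bottom] in pixels, round what is visible of it).
The state is a dict: "clock": time; "joints": joint angles; "joint_vel": joint speeds; "joint_efforts": joint torques, N m; "eef_pos": TCP position; "tool_rot": TCP orientation; "wrist_force": force on the tool from outside, world axes, zero at the start; "moment": the same for the moment, N m; "grip_width": opening from 0.0 (shut) to 1.0 (fully open); "grasp_force": force on a finger pad.
Only numpy, scipy, OpenCV 4.12 (cv2) and the standard library are available. Lean on these libraries where they do the work, as an engineer would, in place of code of your own. Each camera call takes 0.05 s, during which the arm holds its last target. There are 200 camera calls.

TASK

The clear cover of the chocolate-pumpkin board stands on the counter across the row of jars from its board: take it by its bar handle, lift it over the jars and lower it around the pumpkins until its rim hovers a finger's breadth (about 15 mm) above the board's raised middle, centred, level and square with the board, so that I can wipe the ledge it will sit on. It must never touch the board, the pumpkins or the jars, and the board, pumpkins, jars and honey stay where they are. Finish while still holding the cover there in the gripper, still and clear of everything: do not set it down or let go.

Things in the scene. Friction and masses are not known exactly. Their poses are not given: they have to be found in the camera images.
- cover: Clear acrylic rectangular cover, open below: outside 252 (its x) by 132 (its y) by 85 mm high, walls and top 4 mm thick, inside 244 x 124 x 81 mm, about 0.4 kg, with a steel bar handle on top. It starts standing on the counter on its rim. Origin: centre of its open underside, at the level of the rim's lower edge; x along the long side, z up.
- cover_handle (a point): Middle of the cover's bar handle, 118 mm above the rim. The bar is straight steel, 110 mm long along the cover's x, 12 mm wide (y) and 10 mm high (z), its top 123 mm above the rim; below it 28 mm of free space down to the cover's top, between two posts 90 mm apart.
- board: Loose wooden serving board (1.3 kg) lying on the counter: slab 290 (x) by 170 (y) by 16 mm, on it a raised middle 226 x 106 mm, 6 mm high, centred and parallel, leaving a ledge all round that the cover is made to sit on. Origin: centre of its underside; x along the long side, z up. A half turn of the cover makes no difference.
- board_top (a point): Centre of the top of the board's raised middle, 22 mm above the counter; axes as the board's.
- pumpkin0: Small moulded chocolate pumpkin, 50 mm across, 48 mm tall with its stem, 60 g, standing loose on the board's raised middle (towards its -x end, on its x axis within 6 mm). Origin: centre of its base.
- pumpkin1: Small moulded chocolate pumpkin, 50 mm across, 48 mm tall with its stem, 60 g, standing loose on the board's raised middle (near its centre, on its x axis within 6 mm). Origin: centre of its base.
- pumpkin2: Small moulded chocolate pumpkin, 50 mm across, 48 mm tall with its stem, 60 g, standing loose on the board's raised middle (towards its +x end, on its x axis within 6 mm). Origin: centre of its base.
- jar0: Round-bellied jar, 94 mm across, pink sweets. Upright glass sweet jar with foot and lid, full, 0.55 kg, 165 mm tall to its finial, standing in the row between cover and board. Origin: centre of its foot.
- jar1: Round-bellied jar, 94 mm across, green sweets. Upright glass sweet jar with foot and lid, full, 0.55 kg, 165 mm tall to its finial, standing in the row between cover and board. Origin: centre of its foot.
- jar2: Straight jar, 76 mm across, mixed sweets. Upright glass sweet jar with foot and lid, full, 0.55 kg, 165 mm tall to its finial, standing in the row between cover and board. Origin: centre of its foot.
- honey: Small honey jar, 54 mm across, 90 mm tall, 0.35 kg, at the far end of the row of jars. Origin: centre of its base.
There are look-alikes about, which are no part of the job. There is more than one size of the honey; the one meant has the size given above.

How it is judged:
By the outcome, as a careful person would: the job done as asked, in the order asked, and still so for the second after the job is handed in, while the arm keeps its last pose, push and grip.
It also fails if it takes over 51 s, if anything falls off the work surface, if the arm or the gripper's body presses on something with over 40 N, if the wrist force passes 120 N, or if a joint passes its speed limit or range.

## Working session

There is one attempt and no reset: what is moved stays moved. The work goes in short steps, Python scripts to look and compute and a shell command to move; the robot and the scene stay as the last step left them, time stands still between calls to the robot, and variables do not carry over. Pictures are saved under pics/ and viewed, at most 13 in all, crops included, and the job is handed in when it is done.

```bash
mkdir -p pics; ls
cat > h.py <<'E'
import numpy as np,cv2
from station import *
def save(n,f):
    c=read_camera(n); cv2.imwrite('pics/'+f,c['color']); return c
def ray(c,u,v):
    K=np.array([[c['fx'],0,c['cx']],[0,c['fy'],c['cy']],[0,0,1]])
    p=cv2.undistortPoints(np.array([[[u,v]]],float),K,np.array([c['k1'],0,0,0.]))[0,0]
    d=np.array(c['rotation'])@np.array([p[0],-p[1],-1]); return np.array(c['eye']),d
def onz(c,u,v,z):
    e,d=ray(c,u,v); return e+d*(z-e[2])/d[2]
def proj(c,P):
    q=np.array(c['rotation']).T@(np.array(P,float)-np.array(c['eye'])).reshape(3,-1) if np.ndim(P)==1 else np.array(c['rotation']).T@(np.array(P,float)-np.array(c['eye'])).T
    x=q[0]/-q[2]; y=-q[1]/-q[2]; r=1+c['k1']*(x*x+y*y)
    return np.stack([c['fx']*x*r+c['cx'],c['fy']*y*r+c['cy']],-1)
E
python3 - <<'E'
from h import *
for n in['scene','side','wrist']:
    c=save(n,n+'0.png'); print(n,{k:np.round(c[k],3).tolist() for k in c if k!='color'})
    for t in['cover','cover_handle','board','pumpkin0','jar0','jar2','honey']:
        print(t,[(np.round(d['extent']).tolist(),round(d['confidence'],2)) for d in find_in(n,t)][:5])
print(sense())
E
```

```text
pics
scene {'fx': 375.811, 'fy': 375.811, 'cx': 254.819, 'cy': 197.048, 'k1': -0.07, 'eye': [1.218, -0.25, 0.709], 'rotation': [[0.358, -0.635, 0.685], [0.934, 0.238, -0.268], [0.008, 0.735, 0.678]]}
cover [([322.0, 137.0, 397.0, 218.0], 0.73), ([80.0, 189.0, 198.0, 286.0], 0.63)]
cover_handle [([321.0, 135.0, 401.0, 219.0], 0.82)]
board [([79.0, 188.0, 198.0, 287.0], 0.73)]
pumpkin0 [([107.0, 203.0, 128.0, 218.0], 0.79), ([134.0, 228.0, 157.0, 249.0], 0.7), ([124.0, 214.0, 143.0, 232.0], 0.57)]
jar0 [([213.0, 141.0, 241.0, 188.0], 0.88), ([216.0, 164.0, 257.0, 225.0], 0.81)]
jar2 [([213.0, 141.0, 241.0, 188.0], 0.88), ([216.0, 164.0, 257.0, 225.0], 0.81)]
honey [([229.0, 231.0, 244.0, 257.0], 0.83), ([249.0, 244.0, 276.0, 288.0], 0.68)]
side {'fx': 442.849, 'fy': 442.849, 'cx': 250.009, 'cy': 182.581, 'k1': -0.16, 'eye': [0.362, 0.75, 0.702], 'rotation': [[-0.95, 0.205, -0.235], [-0.311, -0.572, 0.759], [0.021, 0.795, 0.607]]}
cover [([133.0, 250.0, 298.0, 384.0], 0.58)]
cover_handle [([134.0, 249.0, 298.0, 382.0], 0.6), ([326.0, 134.0, 341.0, 150.0], 0.48)]
board [([256.0, 133.0, 3
[... 1278 characters left out ...]
': array([-0.0471863 ,  0.06864831, -0.02119043,  0.07409953, -0.03158169,
       -0.03161233, -0.00267955]), 'joint_efforts': array([ 7.87493718e-04, -6.67677927e+01,  9.84367803e-01, -3.14807510e+01,
       -6.07343763e-02,  3.25854239e-02, -1.25170112e-05]), 'eef_pos': array([ 6.25021753e-01, -2.30155359e-05,  2.26749342e-01]), 'tool_rot': array([[ 7.85446391e-05,  9.99999995e-01,  6.52639056e-05],
       [ 9.99999997e-01, -7.85433597e-05, -1.96053237e-05],
       [-1.96001976e-05,  6.52654453e-05, -9.99999998e-01]]), 'wrist_force': array([-1.07578088,  0.24966608, -0.25307283]), 'moment': array([ 0.02789676,  0.02586877, -0.00461069]), 'grasp_force': 0.0, 'grip_width': 1.005756717343128}
```

Run:
```python
import cv2,numpy as np
a,b=[cv2.imread(f'pics/{n}0.png') for n in('scene','side')]
a=cv2.resize(a[110:310,60:460],None,fx=2,fy=2,interpolation=cv2.INTER_CUBIC);cv2.imwrite('pics/s_a.png',a)
b=cv2.resize(b[120:384,110:400],None,fx=2,fy=2,interpolation=cv2.INTER_CUBIC);cv2.imwrite('pics/s_b.png',b)
```

```text
(no output)
```

View pics/s_a.png

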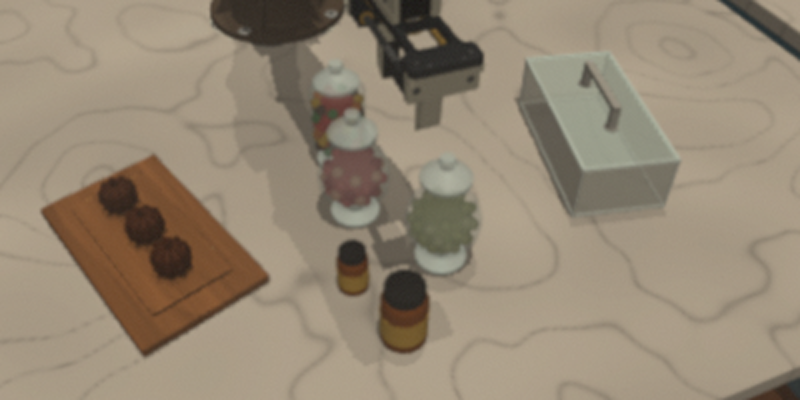

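View pics/s_b.png

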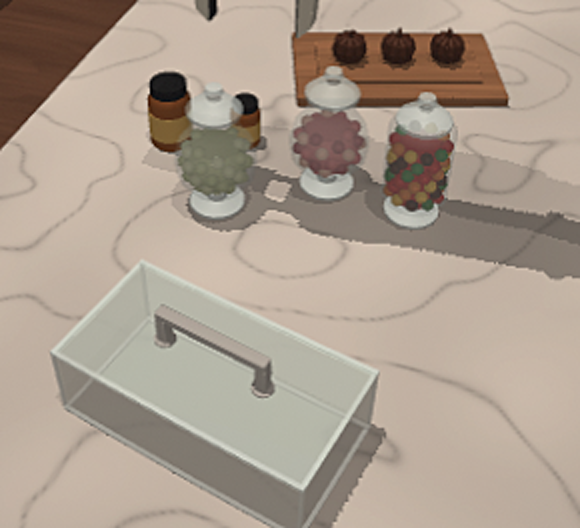

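View pics/wrist0.png

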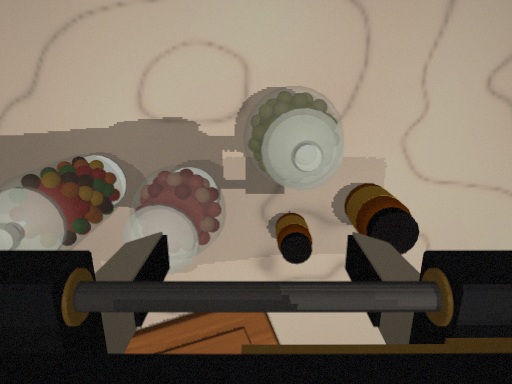

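The scene crop shows the cover on the right, with its top corners at about (525,60), (605,53), (678,160) and (583,168). The board with three pumpkins is on the left, and three jars and two honeys stand between them. The side and wrist views agree. Next I fit both poses from the corners.

```bash
cat > fit.py <<'E'
from h import *
from scipy.optimize import least_squares
def corners(p,lx,ly,z):
    c,s=np.cos(p[2]),np.sin(p[2]); L=np.array([[-1,-1],[1,-1],[1,1],[-1,1]])*[lx/2,ly/2]
    return np.c_[L@np.array([[c,s],[-s,c]])+p[:2],np.full(4,z)]
def fit(obs,lx,ly,z,p0):
    # obs: list (cam, pts) ; nearest-corner assignment by ray hit
    def res(p):
        r=[]
        for c,pts in obs:
            q=proj(c,corners(p,lx,ly,z))
            for u in pts:
                d=q-u; r.append(d[np.argmin((d**2).sum(1))])
        return np.ravel(r)
    s=least_squares(res,p0); return s.x,s.fun.reshape(-1,2)
E
python3 - <<'E'
from fit import *
S=read_camera('scene');D=read_camera('side')
a=lambda L,o:[np.array(p)/2+o for p in L]
sc=a([(525,60),(605,53),(678,160),(583,168)],(59.75,109.75)); dc=a([(143,263),(52,352),(377,374),(303,487)],(109.75,119.75))
sb=a([(42,211),(153,156),(268,278),(147,353)],(59.75,109.75)); db=a([(294,35),(498,35),(507,103)],(109.75,119.75))
for nm,s,d,z,lx,ly in[('cover',sc,dc,.085,.252,.132),('board',sb,db,.016,.29,.17)]:
    P=np.array([onz(S,*u,z)[:2] for u in s]); Q=np.array([onz(D,*u,z)[:2] for u in d]); print(nm,P.round(3).tolist(),Q.round(3).tolist())
    e=max([P[(i+1)%4]-P[i] for i in range(4)],key=np.linalg.norm)
    p,r=fit([(S,s),(D,d)],lx,ly,z,[*P.mean(0),np.arctan2(e[1],e[0])]); print(p[:2].round(4),np.degrees(p[2]).round(2));print(r.round(1).tolist())
# handle ends, tops
for u in[(585,68),(618,113)]: print('h',onz(S,u[0]/2+59.75,u[1]/2+109.75,.123).round(3))
for u in[(160,312),(267,362)]: print('h',onz(D,u[0]/2+109.75,u[1]/2+119.75,.123).round(3))
for u in[(337,66),(352,115),(448,160)]: print('finial',onz(S,u[0]/2+59.75,u[1]/2+109.75,.16).round(3))
for u in[(428,99),(334,73),(213,90)]: print('finial',onz(D,u[0]/2+109.75,u[1]/2+119.75,.16).round(3))
for u in[(405,285),(352,250)]: print('honey',onz(S,u[0]/2+59.75,u[1]/2+109.75,.09).round(3))
for u in[(118,195),(145,225),(171,257)]: print('pk',onz(S,u[0]/2+59.75,u[1]/2+109.75,.045).round(3))
E
```

```text
cover [[0.424, 0.273], [0.449, 0.396], [0.69, 0.349], [0.661, 0.226]] [[0.658, 0.228], [0.687, 0.353], [0.415, 0.282], [0.444, 0.404]]
[0.5518 0.315 ] -12.2
[[-0.3, -2.0], [1.6, -1.7], [0.9, -0.7], [-0.7, 0.3], [-0.7, -2.0], [-0.9, -0.3], [1.0, -1.9], [0.2, 1.4]]
board [[0.424, -0.427], [0.366, -0.274], [0.636, -0.177], [0.693, -0.327]] [[0.678, -0.324], [0.389, -0.432], [0.356, -0.258]]
[ 0.5202 -0.3002] 19.05
[[-0.5, -3.3], [1.9, -2.8], [0.9, -2.5], [-3.5, -2.0], [-1.4, -1.9], [-7.4, -0.6], [0.6, -1.7]]
h [0.518 0.31  0.123]
h [0.62  0.296 0.123]
h [0.602 0.308 0.123]
h [0.499 0.327 0.123]
finial [ 0.448 -0.023  0.16 ]
finial [ 0.551 -0.038  0.16 ]
finial [0.664 0.035 0.16 ]
finial [ 0.439 -0.025  0.16 ]
finial [ 0.546 -0.038  0.16 ]
finial [0.659 0.037 0.16 ]
honey [ 0.758 -0.052  0.09 ]
honey [ 0.692 -0.088  0.09 ]
pk [ 0.462 -0.326  0.045]
pk [ 0.527 -0.3    0.045]
pk [ 0.59  -0.278  0.045]
```

Cover is at about (0.552, 0.315) with yaw -12°, and the board is at about (0.525, -0.30) with yaw 20°. First I pass over the board for a close wrist view.

```bash
python3 -m handwheel '{"linear":[[-0.95,-0.24,-0.15],[-0.95,-0.24,-0.15],[-0.95,-0.24,-0.15],[-0.95,-0.24,-0.15],[-0.95,-0.24,-0.15],[-0.95,-0.24,-0.15],[-0.95,-0.24,-0.15],[-0.95,-0.24,-0.15],[-0.95,-0.24,-0.15],[-0.95,-0.24,-0.15]],"spin":[0,0,0,0,0,0,0,0,0,0]}'
python3 -m handwheel '{"linear":[[0,0,0],[0,0,0],[0,0,0]],"spin":[0,0,0]}'
python3 - <<'E'
from h import *
c=save('wrist','wb.png'); print(sense()['eef_pos'],c['eye'])
print([(np.round(d['extent']).tolist(),round(d['confidence'],2)) for d in find_in('wrist','board')])
cv2.imwrite('pics/wb2.png',cv2.resize(c['color'][:270],None,fx=1.55,fy=1.55))
E
```

```text
clock: 2.13
eef_pos: [0.5282, -0.3818, 0.2872]
tool_rot: [[-0.0, 1.0, 0.0], [1.0, 0.0, -0.0], [-0.0, 0.0, -1.0]]
wrist_force: [1.6, -0.2, 0.3]
grip_width: 1.001
grasp_force: 0.0
clock: 2.38
eef_pos: [0.5291, -0.3796, 0.2865]
tool_rot: [[0.0, 1.0, 0.0], [1.0, -0.0, 0.001], [0.001, 0.0, -1.0]]
wrist_force: [0.5, 0.1, -0.6]
grip_width: 1.0
grasp_force: 0.0
[ 0.52956427 -0.3785779   0.28640599] [ 0.5283711  -0.29889093  0.44448043]
[([115.0, 1.0, 380.0, 191.0], 0.86)]
```

View pics/wb.png

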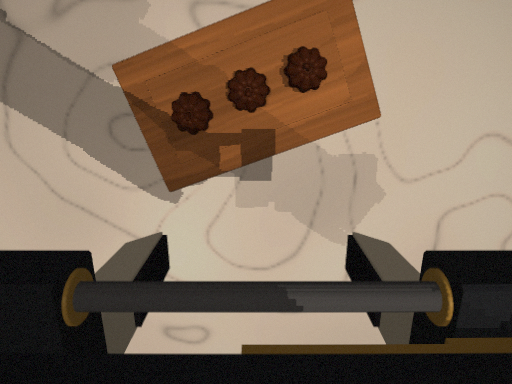

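The wrist view shows the board with corners at about (113,65), (170,191) and (380,115), and the fourth just at the top edge. I refine this with the outline.

```bash
cat >> fit.py <<'E'
def fit_outline(c,pts,lx,ly,z,p0):
    P=np.array([onz(c,u,v,z)[:2] for u,v in pts])
    def res(p):
        cs,s=np.cos(p[2]),np.sin(p[2]); q=np.abs((P-p[:2])@np.array([[cs,-s],[s,cs]]))-[lx/2,ly/2]
        return np.where((q>0).all(1),np.hypot(*q.T),q.max(1))
    s=least_squares(res,p0,loss='soft_l1',f_scale=.001); return s.x,np.median(np.abs(res(s.x))),np.percentile(np.abs(res(s.x)),90)
E
python3 - <<'E'
from fit import *
c=read_camera('wrist'); find_in('wrist','board')
h=cv2.cvtColor(c['color'],cv2.COLOR_BGR2HSV)
m=((h[...,1]>110)&(h[...,0]<20)).astype(np.uint8); m[235:]=0
m=cv2.morphologyEx(m,cv2.MORPH_CLOSE,np.ones((7,7)))
k=max(cv2.findContours(m,0,cv2.CHAIN_APPROX_NONE)[0],key=cv2.contourArea)[:,0]
k=k[k[:,1]>3].astype(float); print(len(k),k.min(0),k.max(0))
p,a,b=fit_outline(c,k,.29,.17,.016,[.525,-.3,.34]); print(p[:2],np.degrees(p[2]),a,b)
m2=cut_out('wrist','board')[0]['pixels'].astype(np.uint8)
k=max(cv2.findContours(m2,0,cv2.CHAIN_APPROX_NONE)[0],key=cv2.contourArea)[:,0];k=k[k[:,1]>3].astype(float)
p,a,b=fit_outline(c,k,.29,.17,.016,[.525,-.3,.34]); print(p[:2],np.degrees(p[2]),a,b)
for d in find_in('wrist','pumpkin0'):
    e=d['extent']; print('pk',onz(c,(e[0]+e[2])/2,(e[1]+e[3])/2,.045).round(4))
E
```

```text
605 [112.   4.] [379. 192.]
[ 0.51884703 -0.30021852] 20.318825404345343 0.0016434757658758542 0.0024986437870484937
[ 0.51903903 -0.30011755] 20.2978611682528 0.00153347966725835 0.0026121762700405055
pk [ 0.5193 -0.2991  0.045 ]
pk [ 0.454  -0.3239  0.045 ]
pk [ 0.5823 -0.2778  0.045 ]
```

```bash
python3 -m handwheel '{"linear":[[0.95,-0.07,0],[0.95,-0.07,0],[0.95,-0.07,0],[0.95,-0.07,0],[0.95,-0.07,0],[0.95,-0.07,0],[0.95,-0.07,0],[0.95,-0.07,0],[0.95,-0.07,0],[0.95,-0.07,0]],"spin":[0,0,0,0,0,0,0,0,0,0]}' >/dev/null
python3 -m handwheel '{"linear":[[0.95,-0.07,0],[0.95,-0.07,0],[0.95,-0.07,0],[0.95,-0.07,0],[0.95,-0.07,0],[0.95,-0.07,0],[0.95,-0.07,0],[0.95,-0.07,0],[0.95,-0.07,0]],"spin":[0,0,0,0,0,0,0,0,0]}' |head -3
python3 -m handwheel '{"linear":[[0,0,0],[0,0,0],[0,0,0],[0,0,0],[0,0,0],[0,0,0],[0,0,0],[0,0,0],[0,0,0],[0,0,0]],"spin":[1,1,1,1,1,1,1,1,1,1]}' |head -3
python3 -m handwheel '{"linear":[[0,0,0],[0,0,0],[0,0,0],[0,0,0],[0,0,0],[0,0,0],[0,0,0],[0,0,0],[0,0,0],[0,0,0]],"spin":[1,1,1,1,1,1,1,1,1,1]}' |head -3
python3 -m handwheel '{"linear":[[0,0,0],[0,0,0],[0,0,0],[0,0,0],[0,0,0],[0,0,0],[0,0,0],[0,0,0],[0,0,0]],"spin":[1,1,1,1,1,0.5,0,0,0]}' |head -3
python3 - <<'E'
from h import *
c=save('wrist','wc.png'); print(sense()['eef_pos'],c['eye'],sense()['joints'].round(1))
print([(np.round(d['extent']).tolist(),round(d['confidence'],2)) for d in find_in('wrist','cover')])
E
```

```text
clock: 4.27
eef_pos: [0.475, 0.3442, 0.2869]
tool_rot: [[-0.001, 1.0, 0.0], [1.0, 0.001, 0.0], [0.0, 0.0, -1.0]]
clock: 5.1
eef_pos: [0.4754, 0.3424, 0.2868]
tool_rot: [[0.645, 0.764, 0.0], [0.764, -0.645, 0.0], [0.0, 0.0, -1.0]]
clock: 5.93
eef_pos: [0.4754, 0.3424, 0.2868]
tool_rot: [[0.985, 0.171, 0.0], [0.171, -0.985, 0.0], [0.0, -0.0, -1.0]]
clock: 6.68
eef_pos: [0.4756, 0.3422, 0.2868]
tool_rot: [[0.979, -0.206, 0.0], [-0.206, -0.979, 0.0], [0.0, -0.0, -1.0]]
[0.47568    0.34213483 0.28677463] [0.55330657 0.32631844 0.44472175] [ -45.4   18.7    6.1   91.    -2.1   70.4 -140.9]
[([196.0, 2.0, 340.0, 203.0], 0.79)]
```

View pics/wc.png

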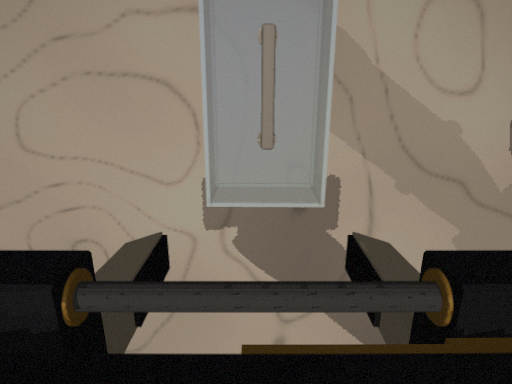

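The wrist view shows the handle bar running from about (268.5,24) to (267,149), with the cover around it.

Run:
```python
from fit import *
c=read_camera('wrist')
g=cv2.cvtColor(c['color'],cv2.COLOR_BGR2HSV)
# bar: warm-ish vs cool cover top
m=((c['color'][...,2].astype(int)-c['color'][...,0])>5).astype(np.uint8); w=np.zeros_like(m); w[15:158,245:290]=m[15:158,245:290]
n,l,s,_=cv2.connectedComponentsWithStats(w); i=1+np.argmax(s[1:,4]); print(s[i])
a=[]
for v in range(40,135,5):
    u=np.where(l[v]==i)[0]; a.append((u.min(),u.max()+0.0,v))
a=np.array(a); print(a[[0,9,-1]])
P=np.array([onz(c,(x+y)/2,v,.123) for x,y,v in a]); k=np.polyfit(P[:,0],P[:,1],1); print('yaw',np.degrees(np.arctan(k[0])))
y0,y1=s[i][1],s[i][1]+s[i][3]-1
E0=onz(c,np.interp(y0,a[:,2],a[:,:2].mean(1)),y0,.123);E1=onz(c,np.interp(y1,a[:,2],a[:,:2].mean(1)),y1,.123);print(E0,E1,np.linalg.norm(E0-E1),'mid',(E0+E1)/2)
# cover top near-edge corners at z .085 from picture
for u in[(208,206),(325,206)]: print(onz(c,*u,.085))
st=sense();R=np.array(st['tool_rot']); t=(E0+E1)/2
t[2]=.118-.019; print('shift tool',R.T@(t-st['eef_pos']))
```

```text
[ 256   24   22  126 1829]
[[258. 276.  40.]
 [261. 274.  85.]
 [261. 273. 130.]]
yaw -12.088320761723564
[0.6042365 0.3067424 0.123    ] [0.49772435 0.32825239 0.123     ] 0.10866240611288189 mid [0.55098042 0.31749739 0.123     ]
[0.4415965  0.40621716 0.085     ]
[0.41445897 0.27740055 0.085     ]
shift tool [0.07862931 0.00841857 0.18776103]
```

```bash
python3 -m handwheel '{"linear":[[0.655,0.07,0],[0.655,0.07,0],[0.655,0.07,0],[0,0,0.8],[0,0,0.8],[0,0,0.8],[0,0,0.6],[0,0,0.5],[0,0,0.4],[0,0,0.3]],"spin":[0,0,0,0,0,0,0,0,0,0]}'
python3 -m handwheel '{"linear":[[0,0,0.3],[0,0,0.2],[0,0,0],[0,0,0],[0,0,0]],"spin":[0,0,0,0,0]}'
python3 - <<'E'
from h import *
s=sense(); R=np.array(s['tool_rot']); print(s['eef_pos'], R.T@(np.array([.551,.3175,.099])-s['eef_pos']),np.degrees(np.arctan2(R[1,0],R[0,0])))
E
```

```text
clock: 7.67
eef_pos: [0.5504, 0.317, 0.1169]
tool_rot: [[0.978, -0.208, -0.002], [-0.208, -0.978, -0.001], [-0.001, 0.001, -1.0]]
wrist_force: [-0.3, -0.6, -0.1]
grip_width: 1.002
grasp_force: 0.0
clock: 8.08
eef_pos: [0.5516, 0.3178, 0.0996]
tool_rot: [[0.978, -0.208, 0.001], [-0.208, -0.978, 0.001], [0.001, -0.001, -1.0]]
wrist_force: [-1.4, 0.4, 0.2]
grip_width: 0.999
grasp_force: 0.0
[0.55155757 0.31775685 0.09964983] [-0.00049266  0.00036788  0.00064891] -12.003615296471985
```

```bash
python3 -m handwheel '{"linear":[[0,0,0],[0,0,0],[0,0,0],[0,0,0],[0,0,0],[0,0,0],[0,0,0],[0,0,0],[0,0,0],[0,0,0]],"spin":[0,0,0,0,0,0,0,0,0,0]}' 1 45
python3 -m handwheel '{"linear":[[0,0,-0.1],[0,0,-0.2],[0,0,-0.3],[0,0,-0.3],[0,0,-0.1],[0,0,0],[0,0,0]],"spin":[0,0,0,0,0,0,0]}'
```

```text
clock: 8.92
eef_pos: [0.551, 0.3174, 0.0987]
tool_rot: [[0.978, -0.208, 0.0], [-0.208, -0.978, -0.0], [0.0, -0.0, -1.0]]
wrist_force: [0.1, -0.0, 1.3]
grip_width: 0.328
grasp_force: 0.0
clock: 9.5
eef_pos: [0.5509, 0.3175, 0.139]
tool_rot: [[0.978, -0.208, 0.0], [-0.208, -0.978, 0.0], [0.0, -0.0, -1.0]]
wrist_force: [-0.5, 1.0, -5.6]
grip_width: 0.119
grasp_force: 45.0
```

The fingers were still closing when the lift began, so the grip may be near the tips. I check that next.

Run:
```python
from h import *
c=save('side','g1.png'); s=sense(); print(s['wrist_force'],s['moment'],s['grip_width'])
print(proj(c,np.array(s['eef_pos'])))
cv2.imwrite('pics/g1c.png',cv2.resize(c['color'][180:384,110:330],None,fx=2.7,fy=2.7,interpolation=cv2.INTER_CUBIC))
```

```text
[-0.43239687 -0.21898999 -5.06830052] [ 0.02521274  0.16299235 -0.01184363] 0.12093944472836919
[[215.33591144 281.80308138]]
```

View pics/g1c.png

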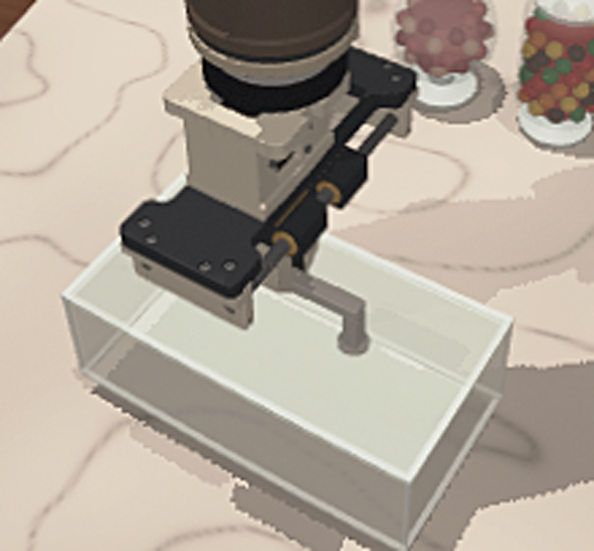

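The side crop shows the cover held and off the counter, with top corners at about (63,296), (412,480) and (513,320). I solve for its height.

Run:
```python
from fit import *
c=read_camera('side')
k=np.array([(63,296),(412,480),(513,320)])/2.7+[109.8,179.8]
b=np.array([(80,375),(403,548),(499,397)])/2.7+[109.8,179.8]
for z in np.arange(.085,.125,.005):
    print(round(z,3),*[onz(c,*u,z)[:2].round(3) for u in k], np.linalg.norm(onz(c,*k[0],z)-onz(c,*k[1],z)).round(4), [np.linalg.norm(onz(c,*k[1],z)-onz(c,*k[2],z)).round(4), np.linalg.norm(onz(c,*b[0],z-.085)-onz(c,*b[1],z-.085)).round(4)])
print(corners([.551,.3175,np.radians(-12)],.252,.132,0)[:,:2].round(3))
```

```text
0.085 [0.698 0.342] [0.445 0.394] [0.417 0.263] 0.2587 [np.float64(0.1337), np.float64(0.256)]
0.09 [0.696 0.346] [0.444 0.397] [0.417 0.267] 0.2566 [np.float64(0.1326), np.float64(0.2542)]
0.095 [0.693 0.349] [0.444 0.4  ] [0.416 0.271] 0.2545 [np.float64(0.1315), np.float64(0.2524)]
0.1 [0.69  0.352] [0.443 0.403] [0.416 0.275] 0.2524 [np.float64(0.1304), np.float64(0.2505)]
0.105 [0.687 0.355] [0.442 0.405] [0.415 0.279] 0.2503 [np.float64(0.1294), np.float64(0.2487)]
0.11 [0.685 0.359] [0.442 0.408] [0.415 0.283] 0.2482 [np.float64(0.1283), np.float64(0.2469)]
0.115 [0.682 0.362] [0.441 0.411] [0.414 0.287] 0.2461 [np.float64(0.1272), np.float64(0.2451)]
0.12 [0.679 0.365] [0.44  0.414] [0.414 0.291] 0.244 [np.float64(0.1261), np.float64(0.2432)]
[[0.414 0.279]
 [0.661 0.227]
 [0.688 0.356]
 [0.441 0.408]]
```

The top is at about 0.105, so only the fingertips hold the bar. I set the cover down gently and regrasp.

```bash
python3 -m handwheel '{"linear":[[0,0,0.1],[0,0,0.1],[0,0,0.1],[0,0,0.05],[0,0,0],[0,0,0]],"spin":[0,0,0,0,0,0]}'|grep -v rot
python3 -m handwheel '{"linear":[[0,0,0.04],[0,0,0.04],[0,0,0]],"spin":[0,0,0]}'|grep -v rot
```

```text
clock: 10.1
eef_pos: [0.5508, 0.3173, 0.1244]
wrist_force: [-0.9, 0.1, -4.2]
grip_width: 0.12
grasp_force: 45.0
clock: 10.35
eef_pos: [0.5509, 0.3174, 0.1213]
wrist_force: [-0.7, 0.4, -4.6]
grip_width: 0.118
grasp_force: 45.0
```

```bash
python3 -m handwheel '{"linear":[[0,0,0.04],[0,0,0.04],[0,0,0]],"spin":[0,0,0]}'|egrep 'pos|wrist'
python3 -m handwheel '{"linear":[[0,0,0.03],[0,0,0],[0,0,0]],"spin":[0,0,0]}'|egrep 'pos|wrist'
```

```text
eef_pos: [0.5511, 0.3174, 0.1184]
wrist_force: [-0.5, 0.1, -3.5]
eef_pos: [0.5511, 0.3174, 0.1183]
wrist_force: [-3.1, -2.3, 6.7]
```

Contact is made, so the cover is on the counter. I open, go down to grasp depth, and close fully before lifting.

```bash
python3 -m handwheel '{"linear":[[0,0,0],[0,0,0],[0,0,0],[0,0,0],[0,0,0],[0,0,0]],"spin":[0,0,0,0,0,0]}' 0.6|egrep 'pos|wrist|grip'
python3 - <<'E'
from h import *
c=save('wrist','rg.png'); print(sense()['eef_pos'])
E
```

```text
eef_pos: [0.5511, 0.3175, 0.1171]
wrist_force: [0.4, 0.5, -0.6]
grip_width: 0.4
[0.55102156 0.31745856 0.11707386]
```

View pics/rg.png

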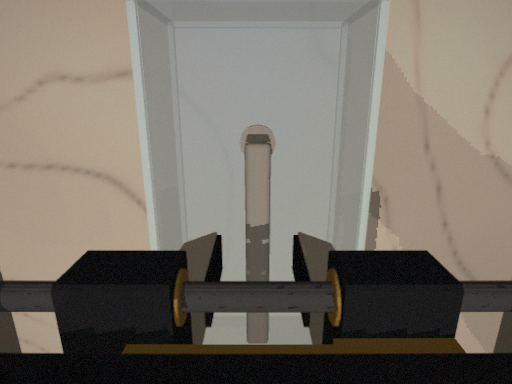

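The wrist view shows the bar (column 258) centred between the fingers and square to them. I go down 18 mm and close.

```bash
python3 -m handwheel '{"linear":[[0,0,0.15],[0,0,0.15],[0,0,0.15],[0,0,0],[0,0,0]],"spin":[0,0,0,0,0]}'|egrep 'pos|wrist|grip'
python3 -m handwheel '{"linear":[[0,0,0],[0,0,0],[0,0,0],[0,0,0],[0,0,0],[0,0,0],[0,0,0],[0,0,0],[0,0,0],[0,0,0]],"spin":[0,0,0,0,0,0,0,0,0,0]}' 1 55|egrep 'pos|wrist|gr'
```

```text
eef_pos: [0.5505, 0.3171, 0.0983]
wrist_force: [-0.3, -0.3, 0.1]
grip_width: 0.402
eef_pos: [0.5511, 0.3174, 0.0994]
wrist_force: [-0.6, -0.9, 3.8]
grip_width: 0.126
grasp_force: 55.0
```

```bash
python3 -m handwheel '{"linear":[[0,0,-0.1],[0,0,-0.3],[0,0,-0.6],[0,0,-0.8],[0,0,-0.8],[0,0,-0.8],[0,0,-0.8],[0,0,-0.6],[0,0,-0.3],[0,0,-0.15]],"spin":[0,0,0,0,0,0,0,0,0,0]}'
python3 -m handwheel '{"linear":[[0,0,0],[0,0,0],[0,0,0]],"spin":[0,0,0]}'
python3 - <<'E'
from h import *
c=save('side','g2.png'); cv2.imwrite('pics/g2c.png',cv2.resize(c['color'][60:384,90:400],None,fx=1.85,fy=1.85,interpolation=cv2.INTER_CUBIC))
s=sense(); R=np.array(s['tool_rot']); print(R.T@(np.array([.519,-.3,s['eef_pos'][2]])-s['eef_pos']),s['joints'].round(1),s['moment'])
E
```

```text
clock: 13.48
eef_pos: [0.5514, 0.3177, 0.3122]
tool_rot: [[0.978, -0.208, 0.003], [-0.208, -0.978, 0.002], [0.002, -0.003, -1.0]]
wrist_force: [0.5, -0.1, -4.0]
grip_width: 0.125
grasp_force: 55.0
clock: 13.73
eef_pos: [0.5502, 0.3171, 0.3076]
tool_rot: [[0.978, -0.208, -0.002], [-0.208, -0.978, -0.002], [-0.002, 0.002, -1.0]]
wrist_force: [-0.0, -0.2, -4.9]
grip_width: 0.126
grasp_force: 55.0
[0.09771581 0.61008049 0.00106458] [ -40.1   23.1    7.9   81.7   -3.2   75.5 -133.9] [0.0221668  0.14275418 0.02229364]
```

View pics/g2c.png

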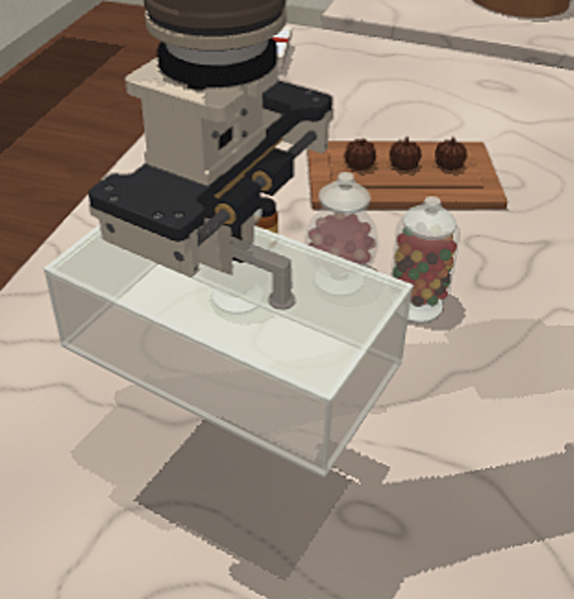

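The side view shows the cover hanging level about 21 cm up, with its rim clear of jar height. I carry it across and then turn it.

```bash
python3 -m handwheel '{"linear":[[0.05,0.3,0],[0.08,0.5,0],[0.11,0.7,0],[0.13,0.8,0],[0.13,0.8,0],[0.13,0.8,0],[0.13,0.8,0],[0.13,0.8,0],[0.13,0.8,0],[0.13,0.8,0]],"spin":[0,0,0,0,0,0,0,0,0,0]}'|egrep 'pos|wrist|grip'
python3 -m handwheel '{"linear":[[0.13,0.8,0],[0.13,0.8,0],[0.13,0.8,0],[0.13,0.8,0],[0.13,0.8,0],[0.13,0.8,0],[0.13,0.8,0],[0.13,0.8,0]],"spin":[0,0,0,0,0,0,0,0]}'|egrep 'pos|wrist|grip'
python3 -m handwheel '{"linear":[[0.11,0.7,0],[0.08,0.5,0],[0.05,0.35,0],[0.03,0.2,0],[0,0,0],[0,0,0]],"spin":[0,0,0,0,0,0]}'
python3 -m handwheel '{"linear":[[0,0,0],[0,0,0],[0,0,0],[0,0,0],[0,0,0],[0,0,0],[0,0,0],[0,0,0],[0,0,0],[0,0,0]],"spin":[-0.5,-1,-1,-1,-1,-1,-1,-0.8,-0.5,-0.28]}'
python3 -m handwheel '{"linear":[[0,0,0],[0,0,0],[0,0,0]],"spin":[0,0,0]}'
python3 - <<'E'
from h import *
save('scene','p1s.png'); save('side','p1d.png');c=save('wrist','p1w.png')
a=np.vstack([cv2.imread('pics/p1s.png')[100:310,40:400],cv2.imread('pics/p1d.png')[40:240,150:510]]); cv2.imwrite('pics/p1.png',cv2.resize(a,None,fx=1.45,fy=1.45))
s=sense(); R=np.array(s['tool_rot']); print(s['eef_pos'],R.T@(np.array([.519,-.3,s['eef_pos'][2]])-s['eef_pos']),np.degrees(np.arctan2(R[1,0],R[0,0])),s['joints'].round(1))
E
```

```text
eef_pos: [0.5358, 0.0275, 0.3087]
wrist_force: [0.3, -0.3, -5.0]
grip_width: 0.128
eef_pos: [0.5229, -0.2312, 0.3087]
wrist_force: [1.1, -0.4, -4.6]
grip_width: 0.125
clock: 15.78
eef_pos: [0.5199, -0.2993, 0.3087]
tool_rot: [[0.978, -0.208, -0.001], [-0.208, -0.978, 0.001], [-0.001, -0.001, -1.0]]
wrist_force: [0.1, 1.1, -5.2]
grip_width: 0.119
grasp_force: 55.0
clock: 16.62
eef_pos: [0.5208, -0.2978, 0.3091]
tool_rot: [[0.936, 0.351, 0.0], [0.351, -0.936, 0.001], [0.0, -0.001, -1.0]]
wrist_force: [0.1, -0.6, -5.5]
grip_width: 0.124
grasp_force: 55.0
clock: 16.87
eef_pos: [0.5205, -0.2992, 0.3091]
tool_rot: [[0.938, 0.347, 0.0], [0.347, -0.938, 0.0], [0.0, -0.0, -1.0]]
wrist_force: [-0.4, 0.5, -4.8]
grip_width: 0.119
grasp_force: 55.0
[ 0.52038467 -0.2995552   0.3091189 ] [-1.45298475e-03 -6.30890601e-05  3.34168947e-09] 20.294982066035917 [ 12.7  19.6  17.   87.5  -5.9  73.8 -39.3]
```

View pics/p1.png

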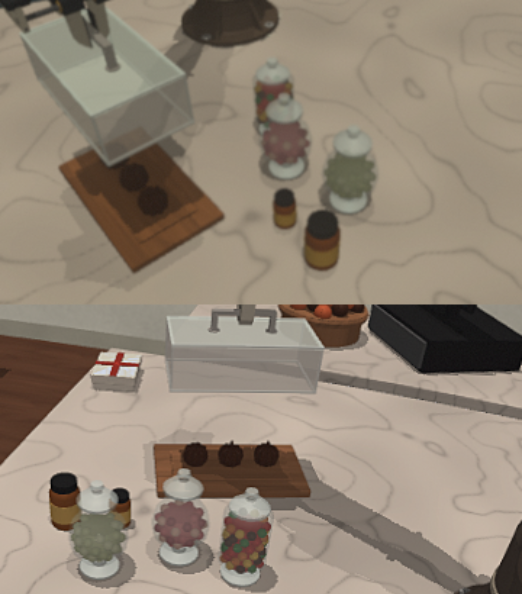

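```bash
python3 -m handwheel '{"linear":[[-0.035,0,0.2],[0,0,0.4],[0,0,0.5],[0,0,0.5],[0,0,0.4],[0,0,0.3],[0,0,0.2],[0,0,0.1],[0,0,0],[0,0,0]],"spin":[0,0,0,0,0,0,0,0,0,0]}'
python3 - <<'E'
from h import *
c=save('wrist','p2w.png');d=save('side','p2d.png')
s=sense(); R=np.array(s['tool_rot']); print(s['eef_pos'],R.T@(np.array([.519,-.3,s['eef_pos'][2]])-s['eef_pos']),np.degrees(np.arctan2(R[1,0],R[0,0])))
e=save('scene','p2s.png')
a=cv2.resize(e['color'][150:300,50:240],None,fx=3.15,fy=3.15,interpolation=2)[:300*2,:400]
t=cv2.resize(c['color'][:280],(400,219)); b=cv2.resize(d['color'][70:190,230:400],(400,282),interpolation=2)
r=np.vstack([t,b]); a=cv2.resize(e['color'][140:310,60:236],(400,r.shape[0]),interpolation=2)
cv2.imwrite('pics/p2.png',np.hstack([a,r]))
E
```

```text
clock: 17.85
eef_pos: [0.5193, -0.3004, 0.2055]
tool_rot: [[0.938, 0.347, 0.001], [0.347, -0.938, -0.0], [0.0, 0.0, -1.0]]
wrist_force: [-0.2, 0.1, -3.8]
grip_width: 0.12
grasp_force: 55.0
[ 0.51948992 -0.3005224   0.20598679] [-2.78169604e-04 -6.59958583e-04 -1.00316765e-06] 20.306879934775015
```

View pics/p2.png

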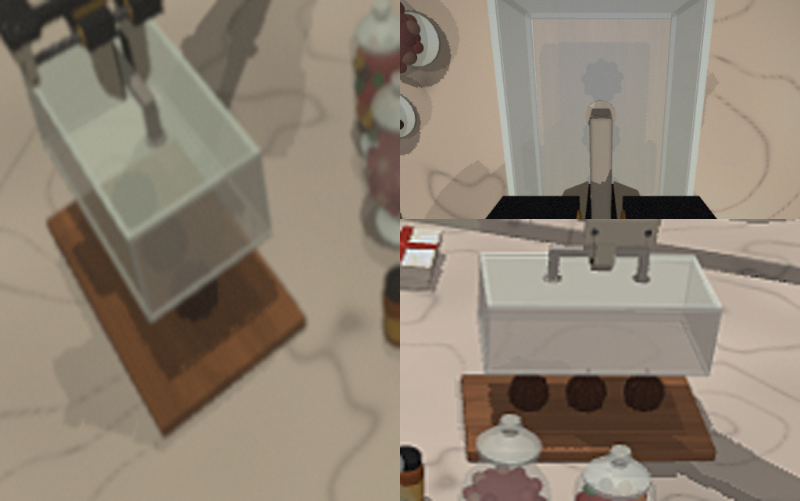

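The pictures show the cover above the pumpkins and in line with the board. I fit the held cover's full pose (corners in the side and scene views) to check tilt and centring before lowering it further.

Run:
```python
from fit import *
from scipy.spatial.transform import Rotation as Ro
D=read_camera('side');S=read_camera('scene')
dT=[((u-400)/2.353+229.8,(v-219)/2.35+69.8,z) for u,v,z in[(481,255,.085),(720,306,.085),(486,308,.085),(691,253,.085),(486,373,0),(712,374,0)]]
sT=[(u/2.273+59.8,v/2.947+139.8,z) for u,v,z in[(262,152,.085),(132,238,.085),(38,95,.085),(154,320,0),(270,232,0)]]
L0=np.array([[-1,-1],[1,-1],[1,1],[-1,1]])*[.126,.066]
def res(p):
    R=Ro.from_euler('ZYX',p[3:]).as_matrix(); r=[]
    for c,o in((D,dT),(S,sT)):
        for u,v,z in o:
            q=proj(c,np.c_[L0,np.full(4,z)]@R.T+p[:3])-[u,v]; r.append(q[np.argmin((q**2).sum(1))])
    return np.ravel(r)
s=least_squares(res,[.519,-.3,.106,np.radians(20.3),0,0],loss='soft_l1')
print(s.x[:3].round(4),np.degrees(s.x[3:]).round(2)); print(res(s.x).reshape(-1,2).round(1).tolist())
cv=np.linalg.inv(s.jac.T@s.jac); print('sd',(np.sqrt(np.diag(cv))*[1,1,1,57,57,57]).round(4))
# bar far end in the wrist view vs expectation (55 mm from grasp)
W=read_camera('wrist'); st=sense(); R=np.array(st['tool_rot']); zt=st['eef_pos'][2]+.024
img=W['color'].astype(int); print('expected bar end px',proj(W,np.array(st['eef_pos'])+R@[.055,0,-.024]))
col=img[120:185,256,:].mean(1); print([int(x) for x in col])
```

```text
[ 0.5206 -0.2992  0.1062] [20.79  0.83  0.44]
[[-1.4, 0.2], [0.5, 0.1], [0.3, 0.0], [0.3, 0.6], [-0.6, 1.9], [-1.0, 0.1], [0.0, -1.0], [-0.7, 0.4], [-9.3, -11.9], [-0.4, 0.4], [1.6, -0.2]]
sd [0.0018 0.0024 0.0015 0.9007 0.6736 0.8956]
expected bar end px [[258.97909506 153.63216292]]
[136, 137, 138, 139, 141, 139, 136, 137, 118, 140, 139, 137, 136, 132, 137, 134, 136, 135, 129, 78, 75, 74, 73, 74, 76, 78, 77, 74, 69, 79, 85, 102, 121, 126, 130, 132, 135, 135, 136, 136, 134, 134, 134, 136, 135, 136, 136, 133, 137, 137, 135, 136, 136, 136, 136, 136, 137, 135, 135, 137, 134, 138, 135, 136, 134]
```

Tilt is within noise. The cover sits about 1.3 mm towards tool +x, which I trim while lowering.

```bash
python3 -m handwheel '{"linear":[[-0.03,-0.01,0.1],[0,0,0.25],[0,0,0.3],[0,0,0.3],[0,0,0.25],[0,0,0.2],[0,0,0.15],[0,0,0.1],[0,0,0.05],[0,0,0.02]],"spin":[0,0,0,0,0,0,0,0,0,0]}'
python3 -m handwheel '{"linear":[[0,0,0],[0,0,0],[0,0,0],[0,0,0]],"spin":[0,0,0,0]}'
python3 - <<'E'
from h import *
c=save('wrist','p3w.png');d=save('side','p3d.png');e=save('scene','p3s.png')
s=sense(); R=np.array(s['tool_rot']); print(s['eef_pos'],R.T@(np.array([.519,-.3,s['eef_pos'][2]])-s['eef_pos']),np.degrees(np.arctan2(R[1,0],R[0,0])))
b=cv2.resize(d['color'][90:190,230:400],(560,330),interpolation=2)
a=cv2.resize(e['color'][160:300,70:216],(440,422),interpolation=2)
o=np.zeros((600,800,3),np.uint8); o[:250,:460]=cv2.resize(c['color'][:280],(460,250)); o[260:590,:400]=cv2.resize(d['color'][90:190,250:371],(400,330),interpolation=2); o[100:490,400:800]=cv2.resize(e['color'][160:300,70:214],(400,390),interpolation=2)
cv2.imwrite('pics/p3.png',o)
E
```

```text
clock: 18.98
eef_pos: [0.5178, -0.3003, 0.1362]
tool_rot: [[0.938, 0.347, -0.0], [0.347, -0.938, -0.0], [-0.0, 0.0, -1.0]]
wrist_force: [0.0, -0.6, -4.8]
grip_width: 0.12
grasp_force: 55.0
clock: 19.32
eef_pos: [0.518, -0.3003, 0.1367]
tool_rot: [[0.938, 0.347, 0.001], [0.347, -0.938, -0.0], [0.001, 0.0, -1.0]]
wrist_force: [-0.3, -0.5, -4.8]
grip_width: 0.122
grasp_force: 55.0
[ 0.51784404 -0.30026635  0.13650896] [1.17652843e-03 1.51563461e-04 3.02951561e-07] 20.316038451444513
```

View pics/p3.png

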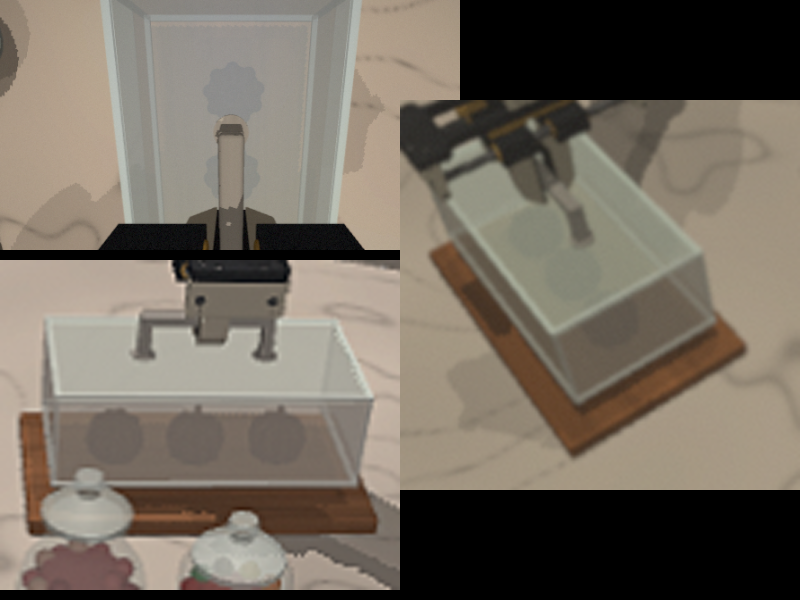

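The final pictures show the cover around the pumpkins, hovering over the board with ledge visible on all sides in view. I check the centring numerically from the same images, so calibration error cancels.

Run:
```python
from fit import *
D=read_camera('side');S=read_camera('scene')
fd=lambda u,v:(u*121/400+249.8,(v-260)*100/330+89.8); fs=lambda u,v:((u-400)*144/400+69.8,(v-100)*140/390+159.8)
cs,s=np.cos(np.radians(20.3)),np.sin(np.radians(20.3)); R=np.array([[cs,-s],[s,cs]])
for n,c,f,rim,brd in(('side',D,fd,[(50,485),(358,487)],[(22,413),(31,513),(374,515)]),('scene',S,fs,[(578,402),(714,322)],[(430,253),(574,442),(746,346)])):
    for k,z,P in(('rim',.037,rim),('board',.016,brd)):
        for u in P: print(n,k,((onz(c,*f(*u),z)[:2]-[.519,-.3])@R*1000).round(1))
```

```text
side rim [126.2  62.2]
side rim [-127.6   65.8]
side board [141.  -83.9]
side board [141.4  71.6]
side board [-142.3   76.1]
scene rim [128.1 -65. ]
scene rim [128.5  63.4]
scene board [-135.1  -85.8]
scene board [144.  -82.2]
scene board [152.1  77.4]
```

Rim and board agree to about 2 mm, and the force reading is just the cover's weight. I hand it in.

```bash
python3 -c "
from station import *
print(sign_off())"
```

```text
the job is handed in; nothing more can be done
None
```

The job is handed in: the gripper still holds the cover around the pumpkins, with its rim about 15 mm above the board's raised middle, centred to about 2 mm, and level and square within what the cameras could measure. I set it back on the counter once to improve the grip. There was no sign of contact with the board, pumpkins or jars.

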